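# Line up the salsa pots by size for packing

## Task

Line up the four lidded salsa pots on the dark wooden board for packing, one upright in the middle of each black round mark, in order of size: the smallest next to the green disc, growing step by step to the largest next to the yellow disc. Leave the spice jar, the salt box and the white ramekin standing where they are.

Things in the scene. Friction and masses are not known exactly. Their poses are not given: they have to be found in the camera images.
- pot_small: The smallest of four upright lidded round salsa pots: straight-sided, dark red with a pale rim round the flat red-and-speckled top, diameter 34 mm, height 34 mm, about 40 g, loose on the table. Origin: centre of its underside; z up. Grip it by its round side, from above
- pot_medium: The second smallest of four upright lidded round salsa pots: straight-sided, dark red with a pale rim round the flat red-and-speckled top, diameter 44 mm, height 42 mm, about 70 g, loose on the table. Origin: centre of its underside; z up. Grip it by its round side, from above
- pot_large: The second largest of four upright lidded round salsa pots: straight-sided, dark red with a pale rim round the flat red-and-speckled top, diameter 54 mm, height 50 mm, about 110 g, loose on the table. Origin: centre of its underside; z up. Grip it by its round side, from above
- pot_extra_large: The largest of four upright lidded round salsa pots: straight-sided, dark red with a pale rim round the flat red-and-speckled top, diameter 64 mm, height 58 mm, about 160 g, loose on the table. Origin: centre of its underside; z up. Grip it by its round side, from above
- row_board: Dark wooden board fixed on the table nearest the robot, 84 mm (its x) by 420 mm (its y) and 15 mm thick. Origin: centre of its underside; z up, its y runs along the row. On its flat top are four flush black round marks of 72 mm diameter with a pale centre dot, at y = -127.5, -42.5, +42.5 and +127.5 mm, x = 0
- green_disc: Green disc, 28 mm diameter, 6 mm thick, fixed on the board's top on its centre line, 190 mm from the board's middle, at whichever end the row starts (smallest pot): it may be either end, +y or -y. Origin: centre of its underside (15 mm above the table)
- yellow_disc: Yellow disc of the same size, fixed on the other end of the board, where the row ends (largest pot). Origin: centre of its underside
- spice_jar: Bystander: upright round spice jar, ochre with a black cap, diameter 42 mm, height 62 mm, loose among the pots. Origin: centre of its underside
- salt_box: Bystander: round wooden salt box with lid and a small steel knob, diameter 60 mm, height 56 mm with the knob, loose among the pots. Origin: centre of its underside
- ramekin: Bystander: white ceramic bowl, empty, rim diameter 68 mm, height 36 mm, loose among the pots. Origin: centre of its underside
Mind the look-alikes: they are no part of the job. Leave any turquoise look-alike of the pot_large alone.

How it is judged:
By the outcome, as a careful person would: the job done as asked, in the order asked, and still so for the second after the job is handed in, with the robot touching nothing.
It also fails if it takes over 93 s, if anything falls off the work surface, if the arm or the gripper's body presses on something with over 40 N, if the wrist force passes 120 N, or if a joint passes its speed limit or range.

## Robot

A 6-joint arm with a two-finger parallel gripper is mounted at the origin on the work surface. World frame = base frame: x ahead of the robot, y to its left, z up, the work surface at z = 0. Lengths are in m, angles in degrees, forces in N, time in s.
With the tool pointing down it reaches from about 0.375 to 0.9 m from the base axis. Payload 3.1 kg.
Tool frame: the origin (TCP) lies on the centre line of the jaws, within the pads' length; the fingertips stand 17 mm ahead of it and the grasp point (between the pads) lies 2 mm behind it; z points along the fingers, y is the line along which they close (so a half turn about z gives the same grasp; the last joint's range is limited). The gripper opens to 87 mm and grips with 3 to 60 N. Pads are 19 mm wide; open, the fingers measure 117 mm over their backs; the gripper's body (75 mm by 190 mm) begins 51 mm behind the grasp point.
Start: joints at [-83.738, 30.224, 82.088, -0, 67.689, -10.227], TCP at [0.177, -0.599, 0.24] pointing down, gripper open.
Joint ranges: [-176.69, 176.69], [-43.24, 126.21], [12.49, 139.97], [-82, 262], [0, 151.66], [-163.58, 163.58]. Speed limits (degrees/s): [159.86, 159.86, 180, 180, 180, 180].

## Interface

Orientations are given as a 3x3 rotation matrix whose columns are the frame's x, y, z axes.
In Python, from rig import bot, imaging, finder gives the robot as it stands. The module is installed in compiled form; this text tells all that it offers.
- The arm moves only by the tool play_rows, never from a script. Its argument "motion" is a list that holds one entry, the list of rows, each a list of 6 numbers: the shift along the tool's x, y, z in shares of 60 cm (1.0 is 60 cm), then the turn, a rotation vector about the tool's x, y, z in shares of 180 degrees (1.0 is 180 degrees). In form: [[[dx, dy, dz, wx, wy, wz], ...]]. A call has 1 to 8 rows; each row is the pose to reach, as a shift and turn from the pose commanded when the call began, along the tool's axes at that moment; what a row does not reach only later rows make up. A row lasts 1/12 s, in which the tool goes at most 41.7 mm and 7.16 degrees, less where a joint would pass 70% of its speed; a pose out of reach is approached as far as the arm can. No shift or turn number may pass 1 either way. A call with a gripper value outside its range is refused whole. "fingers" is the finger opening in m, from 0 to 0.087, set as the call begins (left out, the last holds). The fingers move at their own pace and stop on an object; the grip force is fixed at half the most. Time passes only in rows, so rows that repeat a pose let the fingers close. It gives the time, the measured TCP pose, the force, the opening and the grip force at its end, in the units of the state.
- bot.read_state(): the state, without advancing time (a new reading comes with each control period).
- imaging.capture(name): name is "scene" or "top" or "wrist"; returns a dict with "frame" (480x640x3 uint8, red, green, blue), "camera_matrix" (3x3 intrinsics, pixels), "R" (3x3) and "t" (3): a world point X has camera coordinates R X + t. Camera axes: x right, y down, z forward; pixel columns grow to the right and rows downward; lengths in m; the calibration is good to about 2 mm. The wrist camera is an equidistant fisheye: a pixel r from the principal point sees the ray r / f radians off the axis. A picture is of the moment at which its call begins. There is no depth.
- bot.hand_in(): hands the job in; it is judged then, once.
Trained networks look in the newest picture that a camera, given by its name, has taken for a name from the list of things; names that differ only in an ending like _2 or _b are one class to them, and where a whole thing is asked for, a point or a joint stands for the part that bears it (a point fixed in the world has none). Each returns a list of dicts, best first, with "confidence" (0 to 1); they miss things now and then, are a little off and sometimes report something else, mostly with a low value. They report only what shows in the picture. A call takes as long as a camera call. They do not tell look-alikes from the thing itself.
- finder.recognise(camera, name): "at" ([x, y, z] in m, in world coordinates, good to about 4 mm: the middle of the surface that is visible of it).
- finder.outline_of(camera, name): "pixels" (480x640 bool, what is visible of it).
The state is a dict: "time_s": time; "joint_positions": joint angles; "qvel": joint speeds; "tau": joint torques, N m; "position": TCP position; "tcp_rot": TCP orientation; "force": force on the tool from outside, world axes, zero at the start; "moment": the same for the moment, N m; "opening": opening from 0.0 (shut) to 1.0 (fully open); "grasp_force": force on a finger pad.
Only numpy, scipy, OpenCV 4.12 (cv2) and the standard library are available. Lean on these libraries where they do the work, as an engineer would, in place of code of your own. Each camera call takes 0.05 s, during which the arm holds its last target. There are 200 camera calls.

## Working session

There is one attempt and no reset: what is moved stays moved. The work goes in short steps, Python scripts to look and compute and a tool call to move; the robot and the scene stay as the last step left them, time stands still between calls to the robot, and variables do not carry over. Pictures are saved under pics/ and viewed, at most 14 in all, crops included, and the job is handed in when it is done.

Besides the shell and the picture viewer there is one more tool, called after "Emit:" by a JSON object that holds its "op" and its "data". play_rows: Moves the arm, as the interface text tells. Its arguments: {"type":"object","properties":{"motion":{"type":"array"},"fingers":{"type":"number"}},"required":["motion"]}

```bash
mkdir -p pics
cat > h.py <<'E'
import numpy as np, cv2
from rig import bot, imaging, finder
def snap(c,fn=None):
    d=imaging.capture(c)
    if fn: cv2.imwrite('pics/'+fn,cv2.cvtColor(d['frame'],cv2.COLOR_RGB2BGR))
    return d
def proj(d,X):
    p=d['R']@np.array(X)+d['t'];q=d['camera_matrix']@p;return q[:2]/q[2]
def ray(d,px):
    r=d['R'].T@np.linalg.inv(d['camera_matrix'])@np.array([*px,1.]);return -d['R'].T@d['t'],r
def onz(d,px,z):
    o,r=ray(d,px);return o+r*(z-o[2])/r[2]
E
cat > a.py <<'E'
from h import *
np.set_printoptions(precision=4,suppress=True)
s=bot.read_state();print(s['time_s'],s['position'],s['tcp_rot'],s['opening'])
for c in['top','scene']:
    d=snap(c,c+'0.png');print(c,-d['R'].T@d['t'])
    for n in['pot_small','pot_medium','pot_large','pot_extra_large','row_board','green_disc','yellow_disc','spice_jar','salt_box','ramekin']:
        for r in finder.recognise(c,n)[:4]: print(n,np.array(r['at']),round(r['confidence'],2),proj(d,r['at']).round())
E
python3 a.py
```

```text
0.0 [ 0.1774 -0.5986  0.2386] [[ 0.9589  0.2839 -0.0003]
 [ 0.2839 -0.9589  0.0021]
 [ 0.0004 -0.0021 -1.    ]] 1.0018473737635196
top [ 0.4796 -0.0059  0.7874]
pot_small [0.62   0.2688 0.0317] 0.77 [152. 234.]
pot_medium [ 0.6176 -0.0761  0.042 ] 0.58 [366. 228.]
pot_medium [0.6224 0.0965 0.0181] 0.31 [260. 231.]
pot_large [ 0.7236 -0.082   0.0508] 0.89 [368. 162.]
pot_large [0.7337 0.0851 0.0543] 0.84 [263. 159.]
pot_large [ 0.5785 -0.167   0.0537] 0.78 [427. 250.]
pot_large [0.678  0.0081 0.0487] 0.65 [312. 192.]
pot_extra_large [ 0.6137 -0.2699  0.0571] 0.66 [492. 226.]
row_board [ 0.4516 -0.0097  0.0151] 0.73 [328. 336.]
row_board [0.4698 0.1808 0.0209] 0.44 [207. 327.]
green_disc [0.4692 0.1789 0.019 ] 0.67 [208. 328.]
green_disc [ 0.4432 -0.1965  0.0202] 0.26 [447. 338.]
yellow_disc [0.6755 0.175  0.0606] 0.4 [206. 195.]
spice_jar [0.6173 0.2665 0.0343] 0.26 [153. 236.]
salt_box [ 0.6762 -0.1892  0.0428] 0.8 [435. 190.]
salt_box [0.6779 0.0087 0.051 ] 0.52 [312. 192.]
ramekin [0.6241 0.095  0.0166] 0.9 [261. 230.]
scene [1.0121 0.2794 0.6233]
pot_small [0.6316 0.2736 0.0294] 0.59 [490. 339.]
pot_small [ 0.6333 -0.0715  0.0357] 0.46 [265. 220.]
pot_medium [ 0.6338 -0.0743  0.0345] 0.57 [263. 220.]
pot_large [0.7525 0.0981 0.0518] 0.91 [317. 334.]
pot_large [ 0.5937 -0.1585  0.0486] 0.91 [234. 174.]
pot_large [0.6916 0.0132 0.0491] 0.77 [289. 269.]
pot_large [ 0.7369 -0.0769  0.0465] 0.71 [213. 263.]
pot_extra_large [ 0.6293 -0.2679  0.0531] 0.6 [164. 159.]
row_board [0.4611 0.0229 0.0173] 0.65 [380. 184.]
green_disc [0.4731 0.1807 0.0203] 0.66 [471. 229.]
yellow_disc [ 0.4388 -0.198   0.0211] 0.62 [275. 125.]
spice_jar [0.6983 0.1847 0.0565] 0.83 [403. 333.]
spice_jar [0.4728 0.18   0.0167] 0.63 [470. 231.]
salt_box [ 0.6863 -0.1775  0.046 ] 0.57 [183. 208.]
ramekin [0.6103 0.0901 0.0213] 0.98 [369. 265.]
```

View pics/top0.png

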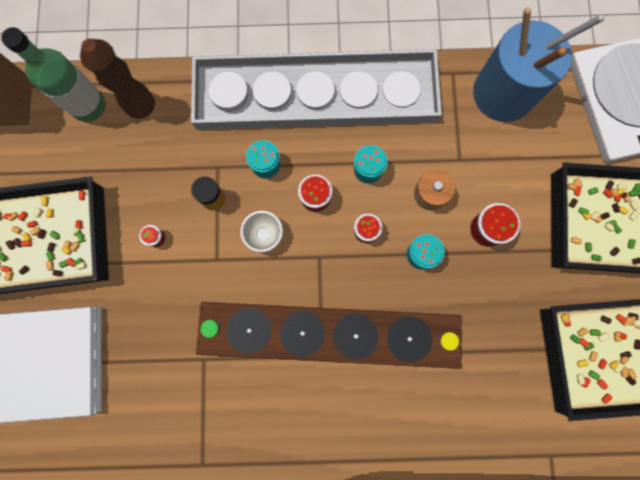

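View pics/scene0.png

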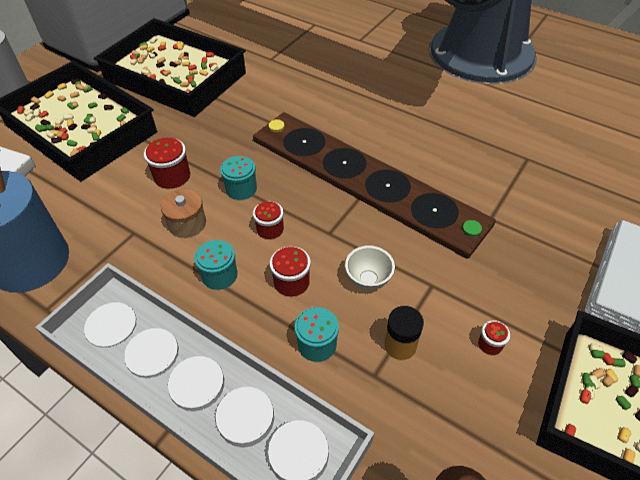

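Top view: red pots are small (150,236), medium (368,228), large (315,192) and XL (497,226). Turquoise decoys are at (263,158), (371,162) and (427,250). Other things that could be confused are the salt box (436,188), jar (206,190) and ramekin (261,232). The green disc (208,328) is at the +y end and yellow (450,341) at the −y end. The scene view agrees: S (494,336), M (268,217), L (290,268), XL (166,160).

```bash
cat > b.py <<'E'
from h import *
np.set_printoptions(precision=4,suppress=True)
T=snap('top');S=snap('scene')
def lid(d,px,r):
    hsv=cv2.cvtColor(d['frame'],cv2.COLOR_RGB2HSV);f=d['frame'].astype(int)
    pale=(hsv[...,1]<70)&(hsv[...,2]>170)
    red=((hsv[...,0]<12)|(hsv[...,0]>168))&(hsv[...,1]>150)&(hsv[...,2]>150)
    m=((pale|red)*255).astype(np.uint8);k=np.zeros_like(m);cv2.circle(k,px,r,255,-1);m&=k
    n,l,st,c=cv2.connectedComponentsWithStats(m);i=1+np.argmax(st[1:,4])
    pts=cv2.findNonZero((l==i).astype(np.uint8));h=cv2.convexHull(pts)
    return cv2.fitEllipse(h)
def dot(d,px):
    g=d['frame'].sum(2).astype(float);x,y=px;w=g[y-5:y+6,x-5:x+6];w=np.clip(w-np.median(w)-60,0,None)
    yy,xx=np.mgrid[y-5:y+6,x-5:x+6];return np.array([(w*xx).sum(),(w*yy).sum()])/w.sum()
def disc(d,px,):
    f=d['frame'].astype(int);x,y=px;m=np.zeros(f.shape[:2],np.uint8);s=f[y-14:y+15,x-14:x+15]
    m[y-14:y+15,x-14:x+15]=(s[...,1]-s[...,2]>70)&(s[...,1]>130);M=cv2.moments(m,True);return np.array([M['m10'],M['m01']])/M['m00']
def tri(a,b):
    o1,r1=ray(T,a);o2,r2=ray(S,b);r1/=np.linalg.norm(r1);r2/=np.linalg.norm(r2)
    st=np.linalg.lstsq(np.c_[r1,-r2],o2-o1,rcond=None)[0];p=o1+r1*st[0];q=o2+r2*st[1];return (p+q)/2,np.linalg.norm(p-q)
for n,a,b,r in[('S',(150,236),(494,334),20),('M',(368,228),(268,213),24),('L',(315,192),(290,262),28),('XL',(497,224),(166,153),30)]:
    ea,eb=lid(T,a,r),lid(S,b,r);X,e=tri(ea[0],eb[0])
    fT=T['camera_matrix'][0,0];dia=max(ea[1])/fT*(T['R']@X+T['t'])[2]
    print(n,X,'gap',e,'dia',dia,ea[1],eb[1])
D=[]
for a,b in[((249,331),(435,210)),((302,334),(388,186)),((356,336),(345,162)),((409,339),(304,141))]:
    X,e=tri(dot(T,a),dot(S,b));D.append(X);print('mark',X,e, dot(T,a),dot(S,b))
for a,b in[((208,328),(472,228)),((450,341),(277,125))]: print('disc',*tri(disc(T,a),disc(S,b)))
v=D[0]-D[3];print(np.degrees(np.arctan2(v[1],v[0])),np.linalg.norm(v))
a=cv2.resize(T['frame'][140:290,120:550],None,fx=1.86,fy=1.86);b=cv2.resize(S['frame'][120:380,130:560],None,fx=1.86,fy=1.2)
cv2.imwrite('pics/crop.png',cv2.cvtColor(np.vstack([a]),cv2.COLOR_RGB2BGR))
E
python3 b.py
```

```text
S [0.6195 0.2747 0.0298] gap 0.0017976206487609295 dia 0.035733467688144956 (19.9829158782959, 22.116262435913086) (23.06169891357422, 29.345975875854492)
M [ 0.6207 -0.0774  0.0383] gap 0.0028776437306302386 dia 0.04439267118386599 (27.167247772216797, 27.809782028198242) (22.661418914794922, 30.434139251708984)
L [0.6809 0.0057 0.0463] gap 0.0024596894624106733 dia 0.05498751210875335 (32.61699676513672, 34.34512710571289) (33.32733917236328, 40.429805755615234)
XL [ 0.6178 -0.2809  0.0541] gap 0.0029170662952647127 dia 0.06592924126202662 (39.392826080322266, 42.2247200012207) (27.129863739013672, 41.89297866821289)
mark [0.4629 0.1169 0.0154] 0.002782130518200495 [248.6032 330.2236] [434.4265 209.4564]
mark [0.4561 0.0321 0.0155] 0.002943080730458276 [301.9873 333.0302] [387.516  184.8476]
mark [ 0.4493 -0.0526  0.0158] 0.0030335874892823693 [355.5383 335.8753] [344.1477 162.0093]
mark [ 0.4425 -0.1374  0.0157] 0.0031329811545870666 [409.293  338.7043] [303.909  140.9833]
disc [0.4677 0.1792 0.0199] 0.002620692121850938
disc [ 0.4377 -0.1994  0.0205] 0.003066266016912499
85.42555819254282 0.2550692537569129
```

View pics/crop.png

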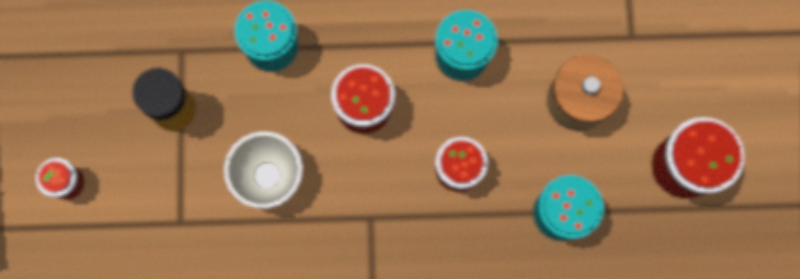

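The crop confirms four red-lidded pots, with diameters matching 34/44/54/64 mm. The marks are at z≈15 mm and the row direction is 85.4°. I'll start with XL and turn the tool so the jaws close across the row.

The manual's scale: shifts go in shares of 60 cm and turns go in shares of 180 degrees. Converting my numbers, 0.3 m / 0.6 = 0.5, -0.105 m / 0.6 = -0.175, -55 degrees / 180 = -0.3056.

Emit:
{"op": "play_rows", "data": {"motion": [[[0.5, -0.175, 0, 0, 0, -0.3056], [0.5, -0.175, 0, 0, 0, -0.3056], [0.5, -0.175, 0, 0, 0, -0.3056], [0.5, -0.175, 0, 0, 0, -0.3056], [0.5, -0.175, 0, 0, 0, -0.3056], [0.5, -0.175, 0, 0, 0, -0.3056], [0.5, -0.175, 0, 0, 0, -0.3056], [0.5, -0.175, 0, 0, 0, -0.3056]]], "fingers": 0.087}}

```text
time_s: 1.87
position: [0.4381, -0.4106, 0.2397]
tcp_rot: [[0.31, 0.951, 0.001], [0.951, -0.31, 0.001], [0.001, 0.001, -1.0]]
force: [1.3, 0.6, -0.1]
opening: 1.001
grasp_force: 0.0
```

```bash
cat > go.py <<'E'
# tool-frame shift from the present pose to x y z, yaw (of tool x) 85.4 deg, tool straight down
import sys;from h import *
from scipy.spatial.transform import Rotation as Ro
s=bot.read_state();R=np.array(s['tcp_rot']);p=np.array(s['position']);y=np.radians(85.4)
G=np.c_[[np.cos(y),np.sin(y),0],[np.sin(y),-np.cos(y),0],[0,0,-1]]
print('t',s['time_s'],'p',p.round(4),'yaw',np.degrees(np.arctan2(R[1,0],R[0,0])).round(2),'open',round(s['opening']*.087,4),'grip',s['grasp_force'],'F',np.round(s['force'],1))
if len(sys.argv)>3: print('shift',(R.T@(np.array(sys.argv[1:4],float)-p)).round(4),'turn',Ro.from_matrix(R.T@G).as_rotvec(degrees=True).round(2))
E
python3 go.py .6178 -.2809 .13
```

```text
t 1.8667 p [ 0.4381 -0.4106  0.2397] yaw 71.94 open 0.0871 grip 0.0 F [ 1.3  0.6 -0.1]
shift [0.1789 0.1306 0.11  ] turn [  0.06  -0.06 -13.46]
```

To row units: 0.179 m / 0.6 = 0.2983, 0.1305 m / 0.6 = 0.2175, -13.5 degrees / 180 = -0.075.

Emit:
{"op": "play_rows", "data": {"motion": [[[0.2983, 0.2175, 0.1667, 0, 0, -0.075], [0.2983, 0.2175, 0.1667, 0, 0, -0.075], [0.2983, 0.2175, 0.1667, 0, 0, -0.075], [0.2983, 0.2175, 0.1667, 0, 0, -0.075], [0.2983, 0.2175, 0.1667, 0, 0, -0.075], [0.2983, 0.2175, 0.1667, 0, 0, -0.075], [0.2983, 0.2175, 0.1667, 0, 0, -0.075], [0.2983, 0.2175, 0.1667, 0, 0, -0.075]]]}}

```text
time_s: 2.53
position: [0.6164, -0.2831, 0.138]
tcp_rot: [[0.084, 0.996, -0.002], [0.996, -0.084, 0.001], [0.001, -0.002, -1.0]]
force: [-1.3, -0.5, -0.1]
opening: 1.0
grasp_force: 0.0
```

```bash
python3 go.py .6178 -.2809 .035; python3 -c "
from h import *
d=snap('wrist','w0.png');print(d['camera_matrix'],d['R'],d['t'])"
```

```text
t 2.5333 p [ 0.6164 -0.2831  0.138 ] yaw 85.2 open 0.087 grip 0.0 F [-1.3 -0.5 -0.1]
shift [0.0023 0.0014 0.103 ] turn [-0.13 -0.06 -0.2 ]
[[371.64829954   0.         321.13537326]
 [  0.         371.64829954 239.25802143]
 [  0.           0.           1.        ]] [[ 0.99652784 -0.08321622 -0.0027072 ]
 [-0.07982284 -0.96412719  0.25315425]
 [-0.02367662 -0.25205916 -0.96742214]] [-0.63774184 -0.22744387  0.23395391]
```

View pics/w0.png

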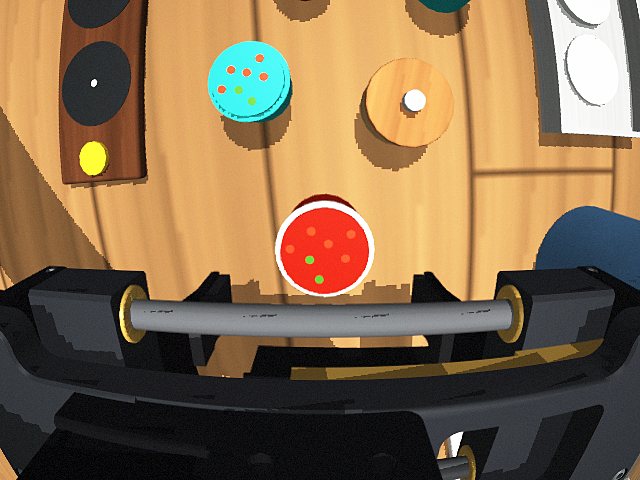

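The wrist view shows the XL lid at (325,249) between the jaws, with mark 4's dot at (94,83) and the yellow disc at (93,158). I'll cross-check those positions.

```bash
cat >> h.py <<'E'
def wz(d,px,z):
    K=d['camera_matrix'];v=(np.array(px,float)-K[:2,2])/K[0,0];th=np.linalg.norm(v)
    r=d['R'].T@np.array([*(v/th*np.sin(th)),np.cos(th)]);o=-d['R'].T@d['t'];return o+r*(z-o[2])/r[2]
E
python3 -c "
from h import *
d=snap('wrist');print(wz(d,(325,249),.058),wz(d,(94,83),.015))"
```

```text
[ 0.61880511 -0.28014204  0.058     ] [ 0.44332606 -0.13855692  0.015     ]
```

To row units: 0.103 m / 0.6 = 0.1717, 0.08 m / 0.6 = 0.1333.

Emit:
{"op": "play_rows", "data": {"motion": [[[0.0033, 0.0017, 0.0833, 0, 0, 0], [0.0033, 0.0017, 0.1333, 0, 0, 0], [0.0033, 0.0017, 0.1717, 0, 0, 0], [0.0033, 0.0017, 0.1717, 0, 0, 0], [0.0033, 0.0017, 0.1717, 0, 0, 0], [0.0033, 0.0017, 0.1717, 0, 0, 0]]]}}

```text
time_s: 3.13
position: [0.6178, -0.2852, 0.0388]
tcp_rot: [[0.089, 0.996, 0.003], [0.996, -0.089, -0.002], [-0.002, 0.003, -1.0]]
force: [0.1, -0.8, -1.0]
opening: 1.0
grasp_force: 0.0
```

Emit:
{"op": "play_rows", "data": {"motion": [[[0, 0, 0, 0, 0, 0], [0, 0, 0, 0, 0, 0], [0, 0, 0, 0, 0, 0], [0, 0, 0, 0, 0, 0], [0, 0, 0, 0, 0, 0], [0, 0, 0, 0, 0, 0], [0, 0, 0, 0, 0, 0], [0, 0, 0, 0, 0, 0]]], "fingers": 0.05}}

```text
time_s: 3.8
position: [0.6177, -0.2835, 0.0376]
tcp_rot: [[0.087, 0.996, 0.002], [0.996, -0.087, -0.001], [-0.001, 0.002, -1.0]]
force: [-0.2, 1.0, 6.1]
opening: 0.726
grasp_force: 30.0
```

```bash
python3 go.py .4428 -.138 .15
```

```text
t 3.8 p [ 0.6177 -0.2835  0.0376] yaw 85.0 open 0.0632 grip 30.011342819198035 F [-0.2  1.   6.1]
shift [ 0.1296 -0.1868 -0.1128] turn [ 0.09  0.04 -0.4 ]
```

To row units: -0.17 m / 0.6 = -0.2833, -0.14 m / 0.6 = -0.2333, -0.4 degrees / 180 = -0.0022.

Emit:
{"op": "play_rows", "data": {"motion": [[[0, 0, -0.0667, 0, 0, 0], [0, 0, -0.1333, 0, 0, 0], [0.0167, -0.025, -0.1667, 0, 0, 0], [0.0583, -0.075, -0.1667, 0, 0, 0], [0.0917, -0.1333, -0.1667, 0, 0, 0], [0.125, -0.1833, -0.1667, 0, 0, 0], [0.1583, -0.2333, -0.1667, 0, 0, -0.0022], [0.1917, -0.2833, -0.1667, 0, 0, -0.0022]]]}}

```text
time_s: 4.47
position: [0.4557, -0.1524, 0.1363]
tcp_rot: [[0.08, 0.997, -0.001], [0.997, -0.08, 0.001], [0.0, -0.001, -1.0]]
force: [0.0, 0.1, -2.2]
opening: 0.728
grasp_force: 30.0
```

```bash
python3 go.py .4428 -.141 .054; python3 -c "
from h import *
d=snap('wrist','w1.png')"
```

```text
t 4.4667 p [ 0.4557 -0.1524  0.1363] yaw 85.41 open 0.0633 grip 29.98293065931648 F [ 0.   0.1 -2.2]
shift [ 0.0103 -0.0137  0.0823] turn [-0.06 -0.03  0.01]
```

View pics/w1.png

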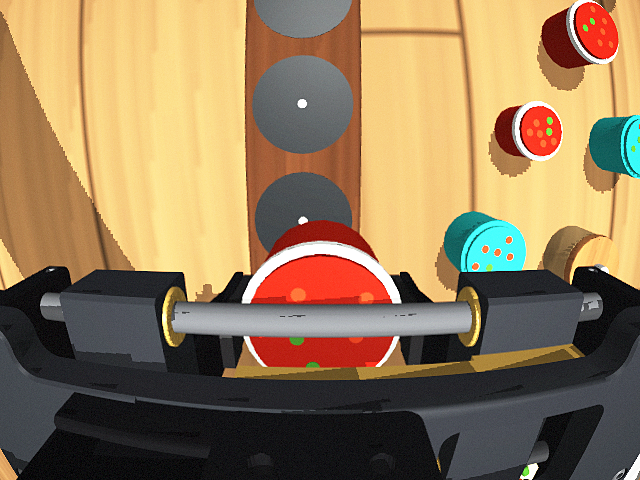

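The XL pot is held at (321,300), with mark dots in column 302 and the target dot at (302,221). The y correction is −13.7 mm, then down.

To row units: 0.083 m / 0.6 = 0.1383, 0.08 m / 0.6 = 0.1333.

Emit:
{"op": "play_rows", "data": {"motion": [[[0.0175, -0.0225, 0.0333, 0, 0, 0], [0.0175, -0.0225, 0.0833, 0, 0, 0], [0.0175, -0.0225, 0.1167, 0, 0, 0], [0.0175, -0.0225, 0.1333, 0, 0, 0], [0.0175, -0.0225, 0.1383, 0, 0, 0], [0.0175, -0.0225, 0.1383, 0, 0, 0], [0.0175, -0.0225, 0.1383, 0, 0, 0]]]}}

```text
time_s: 5.1
position: [0.4452, -0.1423, 0.0534]
tcp_rot: [[0.08, 0.997, -0.0], [0.997, -0.08, 0.0], [0.0, -0.0, -1.0]]
force: [-0.1, 0.2, -1.0]
opening: 0.728
grasp_force: 30.0
```

```bash
python3 go.py .4428 -.141 .053
```

```text
t 5.1 p [ 0.4452 -0.1423  0.0534] yaw 85.4 open 0.0634 grip 29.997641178779304 F [-0.1  0.2 -1. ]
shift [ 0.0011 -0.0025  0.0004] turn [-0.02 -0.01 -0.  ]
```

To row units: -0.0025 m / 0.6 = -0.0042, 0.001 m / 0.6 = 0.0017.

Emit:
{"op": "play_rows", "data": {"motion": [[[0.0017, -0.0042, 0, 0, 0, 0], [0.0017, -0.0042, 0, 0, 0, 0], [0.0017, -0.0042, 0.0017, 0, 0, 0], [0.0017, -0.0042, 0.0017, 0, 0, 0]]]}}

```text
time_s: 5.43
position: [0.4427, -0.1411, 0.0526]
tcp_rot: [[0.08, 0.997, 0.0], [0.997, -0.08, -0.0], [-0.0, 0.0, -1.0]]
force: [0.1, -0.6, -2.4]
opening: 0.729
grasp_force: 30.0
```

To row units: -0.1 m / 0.6 = -0.1667, -0.07 m / 0.6 = -0.1167.

Emit:
{"op": "play_rows", "data": {"motion": [[[0, 0, 0, 0, 0, 0], [0, 0, 0, 0, 0, 0], [0, 0, 0, 0, 0, 0], [0, 0, 0, 0, 0, 0], [0, 0, -0.05, 0, 0, 0], [0, 0, -0.1167, 0, 0, 0], [0, 0, -0.1667, 0, 0, 0], [0, 0, -0.1667, 0, 0, 0]]], "fingers": 0.087}}

```text
time_s: 6.1
position: [0.4457, -0.1427, 0.1573]
tcp_rot: [[0.08, 0.997, 0.009], [0.997, -0.08, -0.006], [-0.005, 0.01, -1.0]]
force: [1.1, -0.1, 0.4]
opening: 0.997
grasp_force: 0.0
```

```bash
python3 go.py .6815 .006 .152
cat > c.py <<'E'
from b import *
E
cat > lids.py <<'E'
from h import *
d=snap('wrist');hsv=cv2.cvtColor(d['frame'],cv2.COLOR_RGB2HSV)
m=(((hsv[...,0]<8)|(hsv[...,0]>172))&(hsv[...,1]>180)&(hsv[...,2]>215)).astype(np.uint8)*255
m=cv2.morphologyEx(m,cv2.MORPH_CLOSE,np.ones((9,9)))
m[300:]=0
n,l,st,c=cv2.connectedComponentsWithStats(m)
for i in range(1,n):
    if st[i,4]>250: print(c[i].round(),st[i,2:],*(np.round(wz(d,c[i],h),4)[:2] for h in(.034,.042,.05,.058,.073)))
E
python3 lids.py
```

```text
t 6.1 p [ 0.4457 -0.1427  0.1573] yaw 85.41 open 0.0867 grip 0.0 F [ 1.1 -0.1  0.4]
shift [0.1671 0.2231 0.0067] turn [0.57 0.28 0.01]
[589.  47.] [  40   53 1569] [0.6937 0.0102] [0.6864 0.0077] [0.6791 0.0053] [0.6718 0.0028] [ 0.6581 -0.0018]
[535. 142.] [  37   46 1324] [ 0.6247 -0.0771] [ 0.6195 -0.077 ] [ 0.6143 -0.0768] [ 0.609  -0.0767] [ 0.5992 -0.0764]
[315. 245.] [  87   84 5717] [ 0.4421 -0.1479] [ 0.4423 -0.1456] [ 0.4426 -0.1433] [ 0.4428 -0.141 ] [ 0.4433 -0.1368]
```

XL sits within about 1 mm of its mark. Next is L at (.680,.006).

To row units: 0.222 m / 0.6 = 0.37, 0.167 m / 0.6 = 0.2783.

Emit:
{"op": "play_rows", "data": {"motion": [[[0.0395, 0.0528, 0, 0, 0, 0], [0.0783, 0.105, 0, 0, 0, 0], [0.1183, 0.1583, 0, 0, 0, 0], [0.1583, 0.2117, 0, 0, 0, 0], [0.1983, 0.2633, 0, 0, 0, 0], [0.2383, 0.3167, 0.0167, 0, 0, 0], [0.2783, 0.37, 0.0333, 0, 0, 0], [0.2783, 0.37, 0.05, 0, 0, 0]]]}}

```text
time_s: 6.82
position: [0.6835, 0.0116, 0.1209]
tcp_rot: [[0.077, 0.997, 0.008], [0.997, -0.077, 0.001], [0.002, 0.007, -1.0]]
force: [1.2, -0.5, -0.3]
opening: 0.999
grasp_force: 0.0
```

```bash
python3 lids.py; python3 go.py .68 .0055 .031
```

```text
t 6.8667 p [0.6782 0.01   0.1179] yaw 85.6 open 0.0869 grip 0.0 F [-1.1 -0.3 -2. ]
shift [-0.0044  0.0024  0.0869] turn [-0.17 -0.03  0.2 ]
```

To row units: 0.035 m / 0.6 = 0.0583, 0.001 m / 0.6 = 0.0017.

Emit:
{"op": "play_rows", "data": {"motion": [[[-0.0067, 0.0017, 0, 0, 0, 0], [-0.0067, 0.0017, 0.0333, 0, 0, 0], [-0.0067, 0.0017, 0.0583, 0, 0, 0], [-0.0067, 0.0017, 0.0583, 0, 0, 0]]]}}

```text
time_s: 7.2
position: [0.674, 0.0023, 0.0843]
tcp_rot: [[0.082, 0.997, -0.009], [0.997, -0.082, 0.001], [0.0, -0.009, -1.0]]
force: [-0.5, -0.5, 0.2]
opening: 0.995
grasp_force: 0.0
```

```bash
sed -i 's/m\[300:\]=0/m[330:]=0/' lids.py; python3 lids.py; python3 go.py .68 .0055 .031
```

```text
t 7.25 p [0.6751 0.0023 0.0859] yaw 85.3 open 0.0874 grip 0.0 F [ 0.1 -0.3 -0.1]
shift [0.0035 0.005  0.0548] turn [-0.35 -0.01 -0.1 ]
```

To row units: 0.053 m / 0.6 = 0.0883, 0.004 m / 0.6 = 0.0067.

Emit:
{"op": "play_rows", "data": {"motion": [[[0.0058, 0.0067, 0, 0, 0, 0], [0.0058, 0.0067, 0, 0, 0, 0], [0.0058, 0.0067, 0.0333, 0, 0, 0], [0.0058, 0.0067, 0.0667, 0, 0, 0], [0.0058, 0.0067, 0.0883, 0, 0, 0], [0.0058, 0.0067, 0.0883, 0, 0, 0], [0.0058, 0.0067, 0.0883, 0, 0, 0]]]}}

```text
time_s: 7.83
position: [0.6822, 0.0066, 0.0345]
tcp_rot: [[0.08, 0.997, -0.001], [0.997, -0.08, 0.0], [0.0, -0.001, -1.0]]
force: [0.4, 0.2, -0.3]
opening: 1.0
grasp_force: 0.0
```

Emit:
{"op": "play_rows", "data": {"motion": [[[0, 0, 0, 0, 0, 0], [0, 0, 0, 0, 0, 0], [0, 0, 0, 0, 0, 0], [0, 0, 0, 0, 0, 0], [0, 0, 0, 0, 0, 0], [0, 0, 0, 0, 0, 0], [0, 0, 0, 0, 0, 0], [0, 0, 0, 0, 0, 0]]], "fingers": 0.04}}

```text
time_s: 8.5
position: [0.6823, 0.0066, 0.0349]
tcp_rot: [[0.08, 0.997, -0.0], [0.997, -0.08, 0.0], [-0.0, -0.0, -1.0]]
force: [-0.7, 0.7, 2.6]
opening: 0.61
grasp_force: 30.0
```

```bash
python3 go.py .4493 -.053 .15
```

```text
t 8.5 p [0.6823 0.0066 0.0349] yaw 85.39 open 0.053 grip 29.999467595480382 F [-0.7  0.7  2.6]
shift [-0.0782 -0.2275 -0.1151] turn [-0.01  0.   -0.01]
```

To row units: -0.205 m / 0.6 = -0.3417, -0.08 m / 0.6 = -0.1333.

Emit:
{"op": "play_rows", "data": {"motion": [[[0, 0, -0.0667, 0, 0, 0], [0, 0, -0.1333, 0, 0, 0], [-0.0083, -0.025, -0.1667, 0, 0, 0], [-0.03, -0.0883, -0.1667, 0, 0, 0], [-0.0517, -0.1517, -0.1667, 0, 0, 0], [-0.0733, -0.215, -0.1667, 0, 0, 0], [-0.095, -0.2783, -0.1667, 0, 0, 0], [-0.1167, -0.3417, -0.1667, 0, 0, 0]]]}}

```text
time_s: 9.17
position: [0.4705, -0.0467, 0.1346]
tcp_rot: [[0.08, 0.997, 0.0], [0.997, -0.08, -0.0], [-0.0, 0.0, -1.0]]
force: [0.3, -0.4, -2.0]
opening: 0.613
grasp_force: 30.0
```

```bash
python3 go.py .4495 -.052 .05
```

```text
t 9.1667 p [ 0.4705 -0.0467  0.1346] yaw 85.43 open 0.0533 grip 30.001234696246684 F [ 0.3 -0.4 -2. ]
shift [-0.0069 -0.0205  0.0846] turn [0.02 0.01 0.03]
```

To row units: 0.0835 m / 0.6 = 0.1392, 0.08 m / 0.6 = 0.1333.

Emit:
{"op": "play_rows", "data": {"motion": [[[-0.0117, -0.0358, 0, 0, 0, 0], [-0.0117, -0.0358, 0.05, 0, 0, 0], [-0.0117, -0.0358, 0.1, 0, 0, 0], [-0.0117, -0.0358, 0.1333, 0, 0, 0], [-0.0117, -0.0358, 0.1392, 0, 0, 0], [-0.0117, -0.0358, 0.1392, 0, 0, 0], [-0.0117, -0.0358, 0.1392, 0, 0, 0], [-0.0117, -0.0358, 0.1392, 0, 0, 0]]]}}

```text
time_s: 9.83
position: [0.4508, -0.052, 0.0513]
tcp_rot: [[0.08, 0.997, 0.001], [0.997, -0.08, -0.0], [-0.0, 0.001, -1.0]]
force: [-0.2, 1.4, -1.5]
opening: 0.612
grasp_force: 30.0
```

```bash
python3 go.py .4495 -.052 .05
```

```text
t 9.8333 p [ 0.4508 -0.052   0.0513] yaw 85.39 open 0.0533 grip 29.99878824222833 F [-0.2  1.4 -1.5]
shift [-0.0001 -0.0013  0.0013] turn [ 0.04  0.01 -0.01]
```

To row units: 0.0015 m / 0.6 = 0.0025, -0.001 m / 0.6 = -0.0017.

Emit:
{"op": "play_rows", "data": {"motion": [[[0, -0.0017, 0, 0, 0, 0], [0, -0.0017, 0.0025, 0, 0, 0], [0, -0.0017, 0.0025, 0, 0, 0]]]}}

```text
time_s: 10.08
position: [0.4496, -0.0518, 0.0498]
tcp_rot: [[0.08, 0.997, 0.001], [0.997, -0.08, -0.0], [-0.0, 0.001, -1.0]]
force: [-0.1, -0.2, 0.8]
opening: 0.617
grasp_force: 30.0
```

To row units: -0.1 m / 0.6 = -0.1667, -0.07 m / 0.6 = -0.1167.

Emit:
{"op": "play_rows", "data": {"motion": [[[0, 0, 0, 0, 0, 0], [0, 0, 0, 0, 0, 0], [0, 0, 0, 0, 0, 0], [0, 0, 0, 0, 0, 0], [0, 0, -0.05, 0, 0, 0], [0, 0, -0.1167, 0, 0, 0], [0, 0, -0.1667, 0, 0, 0], [0, 0, -0.1667, 0, 0, 0]]], "fingers": 0.08}}

```text
time_s: 10.75
position: [0.4525, -0.0528, 0.1541]
tcp_rot: [[0.08, 0.997, 0.01], [0.997, -0.08, -0.004], [-0.003, 0.01, -1.0]]
force: [0.4, 0.5, -0.1]
opening: 0.916
grasp_force: 0.0
```

```bash
python3 go.py .62 -.0773 .13; python3 lids.py
```

```text
t 10.75 p [ 0.4525 -0.0528  0.1541] yaw 85.41 open 0.0797 grip 0.0 F [ 0.4  0.5 -0.1]
shift [-0.011   0.1687  0.0259] turn [0.57 0.16 0.01]
[315. 250.] [  70   68 3698] [ 0.449  -0.0605] [ 0.4492 -0.0582] [ 0.4494 -0.0558] [ 0.4497 -0.0534] [ 0.4501 -0.049 ]
[527. 252.] [  36   38 1107] [ 0.6248 -0.0778] [ 0.6197 -0.0749] [ 0.6146 -0.072 ] [ 0.6095 -0.0691] [ 0.6    -0.0637]
```

To row units: 0.169 m / 0.6 = 0.2817, -0.011 m / 0.6 = -0.0183.

Emit:
{"op": "play_rows", "data": {"motion": [[[-0.0033, 0.0583, 0, 0, 0, 0], [-0.0067, 0.1167, 0, 0, 0, 0], [-0.0117, 0.175, 0.0167, 0, 0, 0], [-0.015, 0.2333, 0.0333, 0, 0, 0], [-0.0183, 0.2817, 0.0433, 0, 0, 0], [-0.0183, 0.2817, 0.0667, 0, 0, 0], [-0.0183, 0.2817, 0.0833, 0, 0, 0], [-0.0183, 0.2817, 0.0833, 0, 0, 0]]]}}

```text
time_s: 11.47
position: [0.6136, -0.0754, 0.0955]
tcp_rot: [[0.08, 0.997, -0.009], [0.997, -0.08, 0.003], [0.002, -0.009, -1.0]]
force: [-0.7, -0.3, -0.5]
opening: 0.917
grasp_force: 0.0
```

```bash
python3 go.py .62 -.077 .027; python3 lids.py
```

```text
t 11.4667 p [ 0.6136 -0.0754  0.0955] yaw 85.39 open 0.0798 grip 0.0 F [-0.7 -0.3 -0.5]
shift [-0.0012  0.0072  0.0684] turn [-0.52 -0.11 -0.01]
[ 52. 249.] [  54   49 1816] [ 0.4229 -0.0517] [ 0.4306 -0.0499] [ 0.4383 -0.0481] [ 0.446  -0.0464] [ 0.4604 -0.043 ]
[336. 270.] [  63   56 2865] [ 0.6215 -0.0781] [ 0.6215 -0.0753] [ 0.6215 -0.0725] [ 0.6214 -0.0697] [ 0.6214 -0.0644]
```

To row units: 0.067 m / 0.6 = 0.1117, 0.06 m / 0.6 = 0.1.

Emit:
{"op": "play_rows", "data": {"motion": [[[-0.0017, 0.0067, 0, 0, 0, 0], [-0.0017, 0.0067, 0.0333, 0, 0, 0], [-0.0017, 0.0067, 0.075, 0, 0, 0], [-0.0017, 0.0067, 0.1, 0, 0, 0], [-0.0017, 0.0067, 0.1117, 0, 0, 0], [-0.0017, 0.0067, 0.1117, 0, 0, 0], [-0.0017, 0.0067, 0.1117, 0, 0, 0]]]}}

```text
time_s: 12.1
position: [0.6211, -0.0778, 0.0332]
tcp_rot: [[0.08, 0.997, 0.001], [0.997, -0.08, -0.0], [-0.0, 0.001, -1.0]]
force: [-0.1, -1.0, 0.3]
opening: 0.918
grasp_force: 0.0
```

Emit:
{"op": "play_rows", "data": {"motion": [[[0, 0, 0, 0, 0, 0], [0, 0, 0, 0, 0, 0], [0, 0, 0, 0, 0, 0], [0, 0, 0, 0, 0, 0], [0, 0, 0, 0, 0, 0], [0, 0, 0, 0, 0, 0], [0, 0, 0, 0, 0, 0], [0, 0, 0, 0, 0, 0]]], "fingers": 0.03}}

```text
time_s: 12.77
position: [0.621, -0.0777, 0.0327]
tcp_rot: [[0.08, 0.997, 0.0], [0.997, -0.08, -0.0], [-0.0, 0.0, -1.0]]
force: [-1.0, 0.3, 1.6]
opening: 0.496
grasp_force: 30.0
```

```bash
python3 go.py .4563 .0316 .043
```

```text
t 12.7667 p [ 0.621  -0.0777  0.0327] yaw 85.39 open 0.0432 grip 29.999825740233064 F [-1.   0.3  1.6]
shift [ 0.0957 -0.1729 -0.0103] turn [ 0.01  0.   -0.01]
```

To row units: -0.173 m / 0.6 = -0.2883, 0.095 m / 0.6 = 0.1583.

Emit:
{"op": "play_rows", "data": {"motion": [[[0, 0, -0.0667, 0, 0, 0], [0, 0, -0.1333, 0, 0, 0], [0.0083, -0.0167, -0.1667, 0, 0, 0], [0.04, -0.0733, -0.1667, 0, 0, 0], [0.0717, -0.13, -0.1667, 0, 0, 0], [0.1033, -0.1867, -0.1667, 0, 0, 0], [0.1333, -0.2433, -0.1667, 0, 0, 0], [0.1583, -0.2883, -0.1667, 0, 0, 0]]]}}

```text
time_s: 13.43
position: [0.4525, 0.0323, 0.1325]
tcp_rot: [[0.08, 0.997, -0.003], [0.997, -0.08, 0.001], [0.0, -0.003, -1.0]]
force: [0.2, -0.7, -0.5]
opening: 0.5
grasp_force: 30.0
```

```bash
python3 go.py .4563 .0308 .048
```

```text
t 13.4333 p [0.4525 0.0323 0.1325] yaw 85.39 open 0.0435 grip 29.999400079250336 F [ 0.2 -0.7 -0.5]
shift [-0.0012  0.0042  0.0845] turn [-0.17 -0.03 -0.01]
```

To row units: 0.083 m / 0.6 = 0.1383, 0.08 m / 0.6 = 0.1333.

Emit:
{"op": "play_rows", "data": {"motion": [[[-0.0017, 0.0017, 0, 0, 0, 0], [-0.0017, 0.0017, 0.05, 0, 0, 0], [-0.0017, 0.0017, 0.1, 0, 0, 0], [-0.0017, 0.0017, 0.1333, 0, 0, 0], [-0.0017, 0.0017, 0.1383, 0, 0, 0], [-0.0017, 0.0017, 0.1383, 0, 0, 0], [-0.0017, 0.0017, 0.1383, 0, 0, 0]]]}}

```text
time_s: 14.02
position: [0.4573, 0.0297, 0.0495]
tcp_rot: [[0.08, 0.997, -0.0], [0.997, -0.08, 0.0], [0.0, -0.0, -1.0]]
force: [0.5, 0.3, -0.6]
opening: 0.5
grasp_force: 30.0
```

```bash
python3 go.py .4563 .0308 .0478
```

```text
t 14.0167 p [0.4573 0.0297 0.0495] yaw 85.39 open 0.0435 grip 29.99997429549694 F [ 0.5  0.3 -0.6]
shift [ 0.001  -0.0011  0.0017] turn [-0.01 -0.   -0.01]
```

To row units: 0.0017 m / 0.6 = 0.0028, -0.001 m / 0.6 = -0.0017.

Emit:
{"op": "play_rows", "data": {"motion": [[[0.0017, -0.0017, 0, 0, 0, 0], [0.0017, -0.0017, 0.0028, 0, 0, 0], [0.0017, -0.0017, 0.0028, 0, 0, 0]]]}}

```text
time_s: 14.27
position: [0.4562, 0.0309, 0.0482]
tcp_rot: [[0.08, 0.997, 0.001], [0.997, -0.08, -0.0], [-0.0, 0.001, -1.0]]
force: [-0.8, 0.4, -0.1]
opening: 0.5
grasp_force: 30.0
```

To row units: -0.1 m / 0.6 = -0.1667, -0.07 m / 0.6 = -0.1167.

Emit:
{"op": "play_rows", "data": {"motion": [[[0, 0, 0, 0, 0, 0], [0, 0, 0, 0, 0, 0], [0, 0, 0, 0, 0, 0], [0, 0, 0, 0, 0, 0], [0, 0, -0.05, 0, 0, 0], [0, 0, -0.1167, 0, 0, 0], [0, 0, -0.1667, 0, 0, 0], [0, 0, -0.1667, 0, 0, 0]]], "fingers": 0.075}}

```text
time_s: 14.93
position: [0.4593, 0.0305, 0.1525]
tcp_rot: [[0.08, 0.997, 0.01], [0.997, -0.08, -0.002], [-0.001, 0.011, -1.0]]
force: [1.0, -0.3, -0.8]
opening: 0.851
grasp_force: 0.0
```

```bash
python3 go.py .62 .2745 .13; python3 lids.py
```

```text
t 14.9333 p [0.4593 0.0305 0.1525] yaw 85.41 open 0.074 grip 0.0 F [ 1.  -0.3 -0.8]
shift [0.2561 0.1404 0.0238] turn [0.6  0.05 0.01]
[315. 247.] [  54   52 2183] [0.4559 0.0259] [0.4561 0.0282] [0.4564 0.0305] [0.4566 0.0328] [0.457 0.037]
```

Emit:
{"op": "play_rows", "data": {"motion": [[[0.0567, 0.0317, 0, 0, 0, 0], [0.1133, 0.0633, 0, 0, 0, 0], [0.1717, 0.095, 0, 0, 0, 0], [0.2283, 0.1267, 0, 0, 0, 0], [0.285, 0.1583, 0, 0, 0, 0], [0.3417, 0.1917, 0.0167, 0, 0, 0], [0.3983, 0.2233, 0.0333, 0, 0, 0], [0.4267, 0.2383, 0.05, 0, 0, 0]]]}}

```text
time_s: 15.65
position: [0.6211, 0.2784, 0.1161]
tcp_rot: [[0.079, 0.997, 0.002], [0.997, -0.079, 0.002], [0.002, 0.002, -1.0]]
force: [1.0, 0.3, -0.7]
opening: 0.862
grasp_force: 0.0
```

To row units: 0.03 m / 0.6 = 0.05.

Emit:
{"op": "play_rows", "data": {"motion": [[[0, 0, 0.05, 0, 0, 0], [0, 0, 0.05, 0, 0, 0], [0, 0, 0.05, 0, 0, 0], [0, 0, 0.05, 0, 0, 0]]]}}

```text
time_s: 15.98
position: [0.6184, 0.2739, 0.0873]
tcp_rot: [[0.081, 0.997, -0.002], [0.997, -0.081, -0.001], [-0.001, -0.002, -1.0]]
force: [0.1, 0.2, 0.8]
opening: 0.863
grasp_force: 0.0
```

```bash
python3 go.py .6195 .2745 .022; python3 lids.py
```

```text
t 15.9833 p [0.6184 0.2739 0.0873] yaw 85.36 open 0.0751 grip 0.0 F [0.1 0.2 0.8]
shift [0.0007 0.0012 0.0653] turn [-0.12  0.05 -0.04]
[346.  54.] [ 24  15 257] [0.6411 0.3916] [0.6404 0.3897] [0.6397 0.3877] [0.6391 0.3858] [0.6378 0.3822]
[325. 268.] [ 32  33 537] [0.6207 0.2752] [0.6209 0.278 ] [0.6211 0.2808] [0.6212 0.2836] [0.6215 0.2888]
```

To row units: 0.063 m / 0.6 = 0.105, 0.002 m / 0.6 = 0.0033.

Emit:
{"op": "play_rows", "data": {"motion": [[[0.0017, 0.0033, 0.0333, 0, 0, 0], [0.0017, 0.0033, 0.075, 0, 0, 0], [0.0017, 0.0033, 0.0967, 0, 0, 0], [0.0017, 0.0033, 0.105, 0, 0, 0], [0.0017, 0.0033, 0.105, 0, 0, 0], [0.0017, 0.0033, 0.105, 0, 0, 0]]]}}

```text
time_s: 16.53
position: [0.6218, 0.2753, 0.0258]
tcp_rot: [[0.081, 0.997, 0.001], [0.997, -0.081, 0.0], [0.0, 0.001, -1.0]]
force: [0.6, 0.0, 0.4]
opening: 0.861
grasp_force: 0.0
```

Emit:
{"op": "play_rows", "data": {"motion": [[[0, 0, 0, 0, 0, 0], [0, 0, 0, 0, 0, 0], [0, 0, 0, 0, 0, 0], [0, 0, 0, 0, 0, 0], [0, 0, 0, 0, 0, 0], [0, 0, 0, 0, 0, 0], [0, 0, 0, 0, 0, 0], [0, 0, 0, 0, 0, 0]]], "fingers": 0.02}}

```text
time_s: 17.2
position: [0.6212, 0.2755, 0.0249]
tcp_rot: [[0.08, 0.997, -0.0], [0.997, -0.08, 0.0], [-0.0, -0.0, -1.0]]
force: [-0.2, -0.0, 1.4]
opening: 0.382
grasp_force: 30.0
```

```bash
python3 go.py .4632 .1162 .04
```

```text
t 17.2 p [0.6212 0.2755 0.0249] yaw 85.39 open 0.0332 grip 29.999804059043527 F [-0.2 -0.   1.4]
shift [-0.1715 -0.1447 -0.0151] turn [-0.01  0.   -0.01]
```

To row units: -0.171 m / 0.6 = -0.285, -0.08 m / 0.6 = -0.1333.

Emit:
{"op": "play_rows", "data": {"motion": [[[0, 0, -0.0667, 0, 0, 0], [0, 0, -0.1333, 0, 0, 0], [-0.03, -0.025, -0.1667, 0, 0, 0], [-0.08, -0.0683, -0.1667, 0, 0, 0], [-0.1317, -0.1117, -0.1667, 0, 0, 0], [-0.1833, -0.155, -0.1667, 0, 0, 0], [-0.2333, -0.1983, -0.1667, 0, 0, 0], [-0.285, -0.2408, -0.1667, 0, 0, 0]]]}}

```text
time_s: 17.87
position: [0.462, 0.1158, 0.1252]
tcp_rot: [[0.079, 0.997, 0.001], [0.997, -0.079, -0.0], [-0.0, 0.001, -1.0]]
force: [0.5, -1.6, -0.3]
opening: 0.381
grasp_force: 30.0
```

To row units: 0.06 m / 0.6 = 0.1, 0.03 m / 0.6 = 0.05.

Emit:
{"op": "play_rows", "data": {"motion": [[[0, 0, 0, 0, 0, 0], [0, 0, 0.05, 0, 0, 0], [0, 0, 0.1, 0, 0, 0], [0, 0, 0.1, 0, 0, 0], [0, 0, 0.1, 0, 0, 0], [0, 0, 0.1, 0, 0, 0]]]}}

```text
time_s: 18.37
position: [0.4641, 0.1168, 0.0655]
tcp_rot: [[0.08, 0.997, 0.001], [0.997, -0.08, 0.0], [0.0, 0.001, -1.0]]
force: [1.1, 0.1, 0.3]
opening: 0.38
grasp_force: 30.0
```

```bash
python3 go.py .4632 .1165 .0402
```

```text
t 18.3667 p [0.4641 0.1168 0.0655] yaw 85.4 open 0.0331 grip 29.999984647147357 F [1.1 0.1 0.3]
shift [-0.0004 -0.0008  0.0253] turn [ 0.04 -0.01  0.  ]
```

Emit:
{"op": "play_rows", "data": {"motion": [[[0, -0.0017, 0.0167, 0, 0, 0], [0, -0.0017, 0.0333, 0, 0, 0], [0, -0.0017, 0.04, 0, 0, 0], [0, -0.0017, 0.0417, 0, 0, 0], [0, -0.0017, 0.0417, 0, 0, 0], [0, -0.0017, 0.0417, 0, 0, 0]]]}}

```text
time_s: 18.87
position: [0.4628, 0.1167, 0.0402]
tcp_rot: [[0.08, 0.997, 0.001], [0.997, -0.08, 0.0], [0.0, 0.001, -1.0]]
force: [0.1, -0.4, -0.6]
opening: 0.382
grasp_force: 30.0
```

To row units: -0.1 m / 0.6 = -0.1667, -0.07 m / 0.6 = -0.1167.

Emit:
{"op": "play_rows", "data": {"motion": [[[0, 0, 0, 0, 0, 0], [0, 0, 0, 0, 0, 0], [0, 0, 0, 0, 0, 0], [0, 0, 0, 0, 0, 0], [0, 0, -0.05, 0, 0, 0], [0, 0, -0.1167, 0, 0, 0], [0, 0, -0.1667, 0, 0, 0], [0, 0, -0.1667, 0, 0, 0]]], "fingers": 0.07}}

```text
time_s: 19.53
position: [0.4659, 0.1169, 0.1447]
tcp_rot: [[0.08, 0.997, 0.011], [0.997, -0.08, 0.0], [0.001, 0.011, -1.0]]
force: [0.1, -0.3, -1.0]
opening: 0.793
grasp_force: 0.0
```

Emit:
{"op": "play_rows", "data": {"motion": [[[0.0667, 0, 0, 0, 0, 0], [0.1333, 0, 0, 0, 0, 0], [0.2, 0, 0, 0, 0, 0], [0.25, 0, 0, 0, 0, 0], [0.3, 0, 0, 0, 0, 0], [0.3333, 0, 0, 0, 0, 0], [0.3333, 0, 0, 0, 0, 0], [0.3333, 0, 0, 0, 0, 0]]]}}

```text
time_s: 20.2
position: [0.4778, 0.3166, 0.1391]
tcp_rot: [[0.078, 0.997, -0.001], [0.997, -0.078, -0.001], [-0.001, -0.001, -1.0]]
force: [-0.3, -0.3, 0.6]
opening: 0.805
grasp_force: 0.0
```

```bash
cat > e.py <<'E'
from h import *
T=snap('top','top1.png');hsv=cv2.cvtColor(T['frame'],cv2.COLOR_RGB2HSV)
print(bot.read_state()['time_s'])
for y,m,hh in[(1,(.4629,.1169),.049),(2,(.4561,.0321),.057),(3,(.4493,-.0526),.065),(4,(.4425,-.1374),.073)]:
    p=proj(T,[*m,hh]);k=np.zeros((480,640),np.uint8);cv2.circle(k,tuple(p.round().astype(int)),26,1,-1)
    r=k&(((hsv[...,0]<12)|(hsv[...,0]>168))&(hsv[...,1]>150)&(hsv[...,2]>150)|(hsv[...,1]<70)&(hsv[...,2]>170)).astype(np.uint8)
    e=cv2.fitEllipse(cv2.convexHull(cv2.findNonZero(r)));print(y,np.array(e[0]).round(1),np.round(e[1],1),(onz(T,e[0],hh)[:2]-m).round(4))
E
python3 e.py; python3 go.py
```

```text
20.25
t 20.25 p [0.4777 0.3156 0.1391] yaw 85.45 open 0.0697 grip 0.0 F [-0.8 -0.3  0.1]Traceback (most recent call last):
  File "e.py", line 7, in <module>
    e=cv2.fitEllipse(cv2.convexHull(cv2.findNonZero(r)));print(y,np.array(e[0]).round(1),np.round(e[1],1),(onz(T,e[0],hh)[:2]-m).round(4))
                     ~~~~~~~~~~~~~~^^^^^^^^^^^^^^^^^^^^
cv2.error: OpenCV(4.12.0) /io/opencv/modules/imgproc/src/convhull.cpp:143: error: (-215:Assertion failed) total >= 0 && (depth == CV_32F || depth == CV_32S) in function 'convexHull'
```

View pics/top1.png

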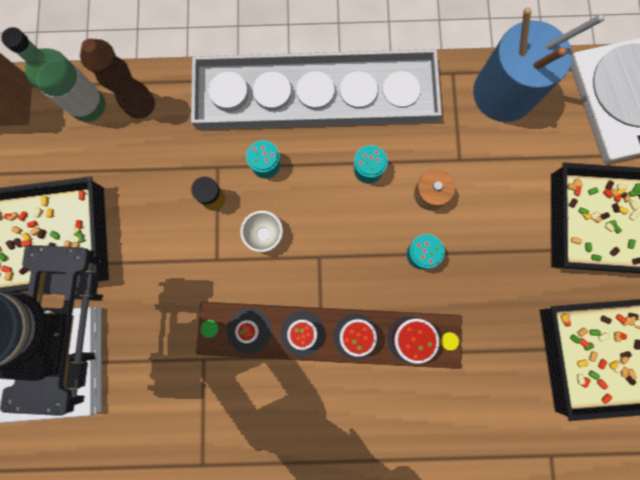

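The picture shows all four in order with the small pot at the green end: S (247,331) in shadow, M (302,334), L (358,338), XL (416,341). The bystanders haven't moved. I'll check the centring numerically with the threshold adjusted for the shadow.

```bash
sed -i "s/(hsv\[...,1\]>150)&(hsv\[...,2\]>150)/(hsv[...,1]>150)\&(hsv[...,2]>(75 if y==1 else 150))/; s/(hsv\[...,2\]>170)/(hsv[...,2]>(90 if y==1 else 170))/; s/p.round().astype(int)),26/p.round().astype(int)),14+4*y/" e.py; sed -i 's/top1/top2/' e.py; python3 e.py
```

```text
20.3
1 [246.5 331.3] [22.6 23.4] [-0.0002 -0.0034]
2 [301.5 334.2] [28.6 29.5] [ 0.0001 -0.0026]
3 [357.6 337.5] [35.5 36.6] [ 0.0002 -0.0013]
4 [416.4 340.5] [43.  44.4] [ 0.0006 -0.0018]
```

```bash
python3 -c "
from h import *
print(bot.hand_in())"
```

```text
the job is handed in; nothing more can be done
None
```

The four red pots stand upright on their marks within about 3 mm of centre by the last top view, smallest at the green disc to largest at the yellow, with the bystanders and turquoise look-alikes left where they were; handed in at about 20 s.

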